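# Check the dosing cartridges and reject the seized one

### The arm

A 7-joint arm with a two-finger parallel gripper is mounted at the origin on the work surface. World frame = base frame: x ahead of the robot, y to its left, z up, the work surface at z = 0. Lengths are in mm, angles in rad, forces in N, time in s.
With the tool pointing down it reaches from about 400 to 900 mm from the base axis. Payload 5.5 kg.
Tool frame: the origin (TCP) lies at the very end of the fingers, on their centre line; the grasp point (between the pads) lies 19 mm behind it (ctrl.grip_depth is the distance from the TCP to the grasp point, in mm); z points along the fingers, y is the line along which they close (so a half turn about z gives the same grasp; the last joint's range is limited). The gripper opens to 85 mm and grips with 20 to 120 N. Pads are 22 mm wide; open, the fingers measure 114 mm over their backs; the gripper's body (76 mm by 85 mm) begins 54 mm behind the grasp point. The pads swing forward as they close: fully open they stand 13 mm farther back than shut.
Start: joints at [1.602, 0.501, -0.427, 1.55, 0.221, 1.138, -0.21], TCP at [149.358, -632.607, 231.31] pointing down, gripper open.
Joint ranges: [-2.88, 2.88], [-0.31, 2.03], [-1.54, 1.56], [0.2, 2.42], [-1.41, 4.55], [0.19, 2.02], [-2.57, 2.57]. Speed limits (rad/s): [2.57, 2.57, 3.14, 3.14, 3.14, 3.14, 3.14].

### API

Orientations are given as [roll, pitch, yaw] about the fixed x, y, z axes, in that order (R = Rz(yaw) Ry(pitch) Rx(roll)).
In Python, from station import ctrl gives the robot as it stands.
- The arm moves only by the tool play_rows, never from a script. Its argument "rows" is a list of rows, each a list of 5 numbers: the shift along the tool's x, y, z each as a share of 0.15 m, from -1 to 1, then the turn about the tool's z as a share of pi rad, from -1 to 1, then the closure, from -1 (fully open) to 1 (shut), so that 0 is half open. A call has 1 to 20 rows; each row shifts and turns the commanded pose from where the row before left it, along the tool's axes as they then stand; what a row does not reach is not made up. A row lasts 1/10 s, in which the tool goes at most 50 mm and 8.59 degrees, less where a joint would pass 70% of its speed; a pose out of reach is approached as far as the arm can. A call with a number of a shift or a turn outside -1 to 1 is refused whole. A call with a gripper value outside its range is refused whole. The fingers move at their own pace and stop on an object; the grip force is fixed at half the most. Time passes only in rows, so rows that do not move let the fingers close. It gives the time, the measured TCP pose, the force, the opening and the grip force at its end, in the units of the state.
- ctrl.state(): the state, without advancing time (a new reading comes with each control period).
- ctrl.snapshot(name): name is "side" or "top" or "wrist"; returns the picture (480x640x3 uint8, red, green, blue); there is no depth.
- ctrl.camera_info(name): a dict with "fx", "fy", "cx", "cy" (pixels), "distortion" ([k1, k2, p1, p2, k3] as OpenCV has them; the pictures are not rectified), "T" (4x4, takes a point from camera to world coordinates); the wrist camera has in their place "hand_eye" (4x4, takes a point from camera to tool coordinates, whose origin is the TCP and whose axes are the flange's). Camera axes: x right, y down, z forward; pixel columns grow to the right and rows downward; lengths in mm; the calibration is good to about 2 mm. A picture is of the moment at which its call begins: read the wrist's pose just before it. camera_info takes no time and is no camera call.
- ctrl.job_done(): hands the job in; it is judged then, once.
The state is a dict: "time": time; "qpos": joint angles; "joint_velocities": joint speeds; "tau": joint torques, N m; "eef_pos": TCP position; "tcp_rot": TCP orientation; "ft_force": force on the tool from outside, world axes, zero at the start; "ft_torque": the same for the moment, N m; "opening": opening from 0.0 (shut) to 1.0 (fully open); "grasp_force": force on a finger pad.
Only numpy, scipy, OpenCV 4.12 (cv2) and the standard library are available. Lean on these libraries where they do the work, as an engineer would, in place of code of your own. Each camera call takes 0.05 s, during which the arm holds its last target. There are 200 camera calls.

### The job

Try each of the three dosing cartridges in the wooden rack by gently pressing its plunger from above: push the two sound ones fully home and leave those cartridges standing in the rack, but as soon as one pushes back harder and harder, stop, do not force it. Take that seized cartridge out, set it down at the high end of the sloped lane and let it slide down to stand on its foot against the stop. Leave everything else where it is.

Things in the scene. Friction and masses are not known exactly. Their poses are not given: they have to be found in the camera images.
- cart_a_mid (a point): hand-dosing cartridge, one of three alike: foot disc 56 mm across, 6 mm thick; white barrel 44 mm across, up to 85 mm above the underside; plunger rod on top. 0.13 to 0.26 kg. This point: on its axis, 42.5 mm above the underside (half-way up the barrel); z runs up the axis. Stands upright in the rack; the order varies
- plunger_a (a joint): plunger a, m: 0 out, 0.024 fully home; starts at 0 to 0.0025. A sound one slides at a steady 4 N and stays where left. A seized one (one of the three, looks do not tell) adds 0.7 N per mm: 7.5 N at 5 mm, 11 N at 10 mm, 14.5 N at 15 mm. Stop it when it clearly pushes back, at 8 to 13 N; past 15 mm it is being forced. Let go, it springs back to about 5 mm
- plunger_a_top (a point): centre of the upper face of plunger a's thumb disc (30 mm across, 5 mm thick, above the 14 mm rod); 30 mm above the barrel's top when pulled out, 6 mm when fully home; moves with the plunger
- cart_b_mid (a point): hand-dosing cartridge, one of three alike: foot disc 56 mm across, 6 mm thick; white barrel 44 mm across, up to 85 mm above the underside; plunger rod on top. 0.13 to 0.26 kg. This point: on its axis, 42.5 mm above the underside (half-way up the barrel); z runs up the axis. Stands upright in the rack; the order varies
- plunger_b (a joint): plunger b, m: 0 out, 0.024 fully home; starts at 0 to 0.0025. A sound one slides at a steady 4 N and stays where left. A seized one (one of the three, looks do not tell) adds 0.7 N per mm: 7.5 N at 5 mm, 11 N at 10 mm, 14.5 N at 15 mm. Stop it when it clearly pushes back, at 8 to 13 N; past 15 mm it is being forced. Let go, it springs back to about 5 mm
- plunger_b_top (a point): centre of the upper face of plunger b's thumb disc (30 mm across, 5 mm thick, above the 14 mm rod); 30 mm above the barrel's top when pulled out, 6 mm when fully home; moves with the plunger
- cart_c_mid (a point): hand-dosing cartridge, one of three alike: foot disc 56 mm across, 6 mm thick; white barrel 44 mm across, up to 85 mm above the underside; plunger rod on top. 0.13 to 0.26 kg. This point: on its axis, 42.5 mm above the underside (half-way up the barrel); z runs up the axis. Stands upright in the rack; the order varies
- plunger_c (a joint): plunger c, m: 0 out, 0.024 fully home; starts at 0 to 0.0025. A sound one slides at a steady 4 N and stays where left. A seized one (one of the three, looks do not tell) adds 0.7 N per mm: 7.5 N at 5 mm, 11 N at 10 mm, 14.5 N at 15 mm. Stop it when it clearly pushes back, at 8 to 13 N; past 15 mm it is being forced. Let go, it springs back to about 5 mm
- plunger_c_top (a point): centre of the upper face of plunger c's thumb disc (30 mm across, 5 mm thick, above the 14 mm rod); 30 mm above the barrel's top when pulled out, 6 mm when fully home; moves with the plunger
- rack: fixed wooden board 300 x 84 x 15 mm on the bench, with ledges 10 mm wide and 10 mm higher along both long edges (64 mm between them). Origin: centre of its underside; x along the board. The cartridges stand on it between the ledges, 95 mm apart
- chute: sloped reject lane, fixed: slick steel channel 230 mm long, 66 mm wide inside, slope 0.26 rad, side rails 22 mm above its floor, wooden stop 60 mm high across the low end. Origin: floor centreline at the foot of the stop, 30 mm above the bench; x uphill along the slope, y across, z square to the floor. A cartridge let go on it slides down and stands against the stop with its axis at x = 28 mm
- lane_entry (a point): point on the lane's floor, centreline, 165 mm uphill of the stop, where a cartridge's foot is to be set down; axes as chute
- chip_a: bystander: terracotta tile chip 34 x 26 x 14 mm, origin at its underside
- chip_b: bystander: glazed tile chip 30 x 30 x 12 mm, origin at its underside
- hammer: bystander: hammer lying on the far side of the bench
- pot: bystander: steel cup 80 mm across, 60 mm high, origin at its underside
- flask: bystander: clear bottle 64 mm across, 190 mm high, origin at its underside
- tiles: bystander: stack of tiles 100 x 100 x 44 mm, origin at its underside
- brush: bystander: brush lying on the bench
There are look-alikes about, which are no part of the job. What is shaped like the part that bears cart_c_mid but green is not meant. Leave any pink or red look-alike of the part that bears cart_b_mid alone.

How it is judged (in metres and radians):
On the way:
1. the seized cartridge, tried and not pushed home, is set down (still held) on the floor of the upper half of the lane (((x of cart_a_mid in the frame of chute between 0.105 and 0.23 m and y of cart_a_mid in the frame of chute between -0.015 and 0.015 m and z of cart_a_mid in the frame of chute between 0.035 and 0.056 m and value of joint plunger_a between 0.004 and 0.02 m and contact force between the fingers and cart_a above 0.3 N) or (x of cart_b_mid in the frame of chute between 0.105 and 0.23 m and y of cart_b_mid in the frame of chute between -0.015 and 0.015 m and z of cart_b_mid in the frame of chute between 0.035 and 0.056 m and value of joint plunger_b between 0.004 and 0.02 m and contact force between the fingers and cart_b above 0.3 N) or (x of cart_c_mid in the frame of chute between 0.105 and 0.23 m and y of cart_c_mid in the frame of chute between -0.015 and 0.015 m and z of cart_c_mid in the frame of chute between 0.035 and 0.056 m and value of joint plunger_c between 0.004 and 0.02 m and contact force between the fingers and cart_c above 0.3 N))), for 0.05 s.
At the end, for the whole second after the job is handed in: two cartridges stand upright in the rack within 20 mm of where they began, their plungers fully home (within 2 mm); the third, its plunger tried (left at more than 4 mm) and not home, stands at rest on the lane's floor against the stop (axis 15 to 45 mm from it, square to the floor within 0.12 rad) ((((value of joint plunger_b above 0.022 m and distance of cart_b_mid from where it was at the start of the episode below 0.02 m and angle between cart_b_mid's own z axis and vertical below 0.1 rad) and (value of joint plunger_c above 0.022 m and distance of cart_c_mid from where it was at the start of the episode below 0.02 m and angle between cart_c_mid's own z axis and vertical below 0.1 rad) and (x of cart_a_mid in the frame of chute between 0.015 and 0.045 m and y of cart_a_mid in the frame of chute between -0.012 and 0.012 m and z of cart_a_mid in the frame of chute between 0.037 and 0.049 m and value of joint plunger_a between 0.004 and 0.02 m and angle between the z axis of cart_a_mid and the z axis of chute, either way round below 0.12 rad and linear speed of cart_a below 0.02 m/s)) or ((value of joint plunger_a above 0.022 m and distance of cart_a_mid from where it was at the start of the episode below 0.02 m and angle between cart_a_mid's own z axis and vertical below 0.1 rad) and (value of joint plunger_c above 0.022 m and distance of cart_c_mid from where it was at the start of the episode below 0.02 m and angle between cart_c_mid's own z axis and vertical below 0.1 rad) and (x of cart_b_mid in the frame of chute between 0.015 and 0.045 m and y of cart_b_mid in the frame of chute between -0.012 and 0.012 m and z of cart_b_mid in the frame of chute between 0.037 and 0.049 m and value of joint plunger_b between 0.004 and 0.02 m and angle between the z axis of cart_b_mid and the z axis of chute, either way round below 0.12 rad and linear speed of cart_b below 0.02 m/s)) or ((value of joint plunger_a above 0.022 m and distance of cart_a_mid from where it was at the start of the episode below 0.02 m and angle between cart_a_mid's own z axis and vertical below 0.1 rad) and (value of joint plunger_b above 0.022 m and distance of cart_b_mid from where it was at the start of the episode below 0.02 m and angle between cart_b_mid's own z axis and vertical below 0.1 rad) and (x of cart_c_mid in the frame of chute between 0.015 and 0.045 m and y of cart_c_mid in the frame of chute between -0.012 and 0.012 m and z of cart_c_mid in the frame of chute between 0.037 and 0.049 m and value of joint plunger_c between 0.004 and 0.02 m and angle between the z axis of cart_c_mid and the z axis of chute, either way round below 0.12 rad and linear speed of cart_c below 0.02 m/s)))); the robot touches nothing.
It fails at once if a plunger that pushes back is forced: pressed past 15 mm with more than 14 N before it is home ((value of joint plunger_a between 0.015 and 0.021 m and contact force between the arm and plunger_a above 14 N) or (value of joint plunger_b between 0.015 and 0.021 m and contact force between the arm and plunger_b above 14 N) or (value of joint plunger_c between 0.015 and 0.021 m and contact force between the arm and plunger_c above 14 N) or (value of joint plunger_a between 0.015 and 0.021 m and contact force between the fingers and plunger_a above 14 N) or (value of joint plunger_b between 0.015 and 0.021 m and contact force between the fingers and plunger_b above 14 N) or (value of joint plunger_c between 0.015 and 0.021 m and contact force between the fingers and plunger_c above 14 N)).
It fails at once if a cartridge is tipped over (more than 0.7 rad) (angle between any of cart_a_mid, cart_b_mid, cart_c_mid's own z axis and vertical above 0.7 rad).
It fails at once if a bystander is moved by more than 20 mm (distance of any of chip_a, chip_b, hammer, pot, flask, tiles, brush from where it was at the start of the episode above 0.02 m).
It also fails if it takes over 61 s, if anything falls off the work surface, if the arm or the gripper's body presses on something with over 40 N, if the wrist force passes 120 N, or if a joint passes its speed limit or range.

## Working session

There is one attempt and no reset: what is moved stays moved. The work goes in short steps, Python scripts to look and compute and a tool call to move; the robot and the scene stay as the last step left them, time stands still between calls to the robot, and variables do not carry over. Pictures are saved under pics/ and viewed, at most 10 in all, crops included, and the job is handed in when it is done.

Besides the shell and the picture viewer there is one more tool, called after "Request:" as name([rows], argument=value, ...), one row to a line, values as JSON. play_rows: Moves the arm, as the interface text tells. Shift numbers are shares of 0.15 m and turn numbers shares of pi rad, none past 1 either way. Its arguments: {"type":"object","properties":{"rows":{"type":"array","items":{"type":"array","items":{"type":"number"}}}},"required":["rows"]}

```bash
mkdir -p pics; ls; python3 - <<'E'
from station import ctrl
import cv2,numpy as np
for n in("side","top"):
    i=ctrl.camera_info(n);print(n,{k:(np.round(v,3).tolist()) for k,v in i.items()})
    cv2.imwrite(f"pics/{n}0.png",ctrl.snapshot(n)[:,:,::-1])
print(ctrl.camera_info("wrist"));s=ctrl.state();print(s)
E
```

```text
pics
side {'fx': 440.112, 'fy': 440.112, 'cx': 317.947, 'cy': 240.945, 'distortion': [-0.069, 0.0, 0.0, 0.0, 0.0], 'T': [[-0.836, -0.272, 0.477, 18.939], [-0.549, 0.44, -0.711, 805.5], [-0.016, -0.856, -0.517, 705.414], [0.0, 0.0, 0.0, 1.0]]}
top {'fx': 477.137, 'fy': 477.137, 'cx': 313.267, 'cy': 243.626, 'distortion': [0.017, 0.0, 0.0, 0.0, 0.0], 'T': [[-0.009, -0.998, 0.068, 498.232], [-1.0, 0.011, 0.022, -19.289], [-0.023, -0.068, -0.997, 1194.38], [0.0, 0.0, 0.0, 1.0]]}
{'fx': 360.8752013732458, 'fy': 360.8752013732458, 'cx': 316.28343318137223, 'cy': 239.92191407278867, 'distortion': array([-0.02608277,  0.        ,  0.        ,  0.        ,  0.        ]), 'hand_eye': array([[ 5.74633156e-04, -9.48338849e-01, -3.17258723e-01,
         8.15315288e+01],
       [ 9.99999601e-01,  3.28063063e-04,  8.30609089e-04,
         6.26166874e-01],
       [-6.83617999e-04, -3.17259074e-01,  9.48338659e-01,
        -1.43520543e+02],
       [ 0.00000000e+00,  0.00000000e+00,  0.00000000e+00,
         1.00000000e+00]])}
{'time': 0.1, 'qpos': array([ 1.60215655,  0.50175413, -0.42681031,  1.55134531,  0.22078776,
        1.1382778 , -0.21029841]), 'joint_velocities': array([ 0.00042093, -0.00250915, -0.00080648, -0.00273997, -0.00088835,
        0.00075506, -0.000647  ]), 'tau': array([-1.13533970e-02, -5.70806158e+01, -5.83869517e+00, -2.81746709e+01,
        1.04232284e-02,  5.68345335e-03, -4.10287373e-05]), 'eef_pos': array([ 149.17669912, -632.0153415 ,  230.36333306]), 'tcp_rot': array([-3.13985967e+00, -7.79844333e-05,  2.31886920e-01]), 'ft_force': array([0.15265209, 0.21345831, 0.29967199]), 'ft_torque': array([-0.01847895, -0.00442462,  0.0255609 ]), 'grasp_force': 0.0, 'opening': 1.0021524044350725}
```

View pics/side0.png

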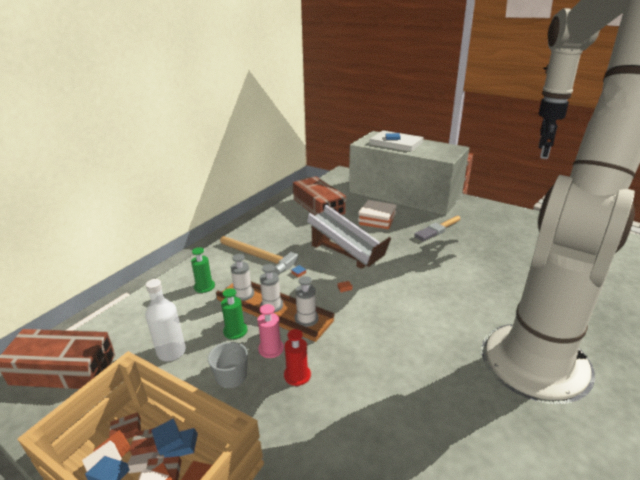

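View pics/top0.png

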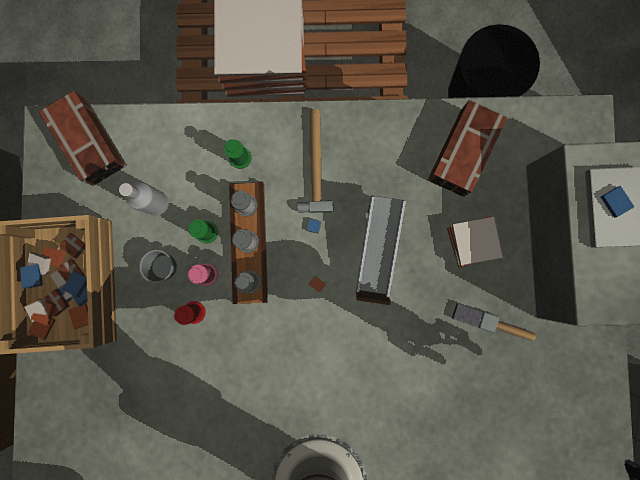

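Side view: the rack holds three white/grey cartridges at about (241,275), (271,287), (306,300). The look-alikes are green (203,270) and (233,313), pink (269,330) and red (296,358). The lane is at (348,235). In the top view the cartridges are at (244,203), (243,240), (245,281), and the lane runs from (388,198) at the high end to (374,297) at the stop. The three white ones standing in the rack fit the description.

```bash
cat > h.py <<'E'
from station import ctrl
import cv2,numpy as np
def ray(n,uv,T=None):
    i=ctrl.camera_info(n);K=np.array([[i["fx"],0,i["cx"]],[0,i["fy"],i["cy"]],[0,0,1]])
    p=cv2.undistortPoints(np.array([[uv]],float),K,np.array(i["distortion"],float))[0,0]
    T=i["T"] if T is None else T
    return T[:3,3],T[:3,:3]@np.array([p[0],p[1],1])
def plane(n,uv,z,T=None):
    o,d=ray(n,uv,T);return o+d*(z-o[2])/d[2]
def proj(n,P,T=None):
    i=ctrl.camera_info(n);K=np.array([[i["fx"],0,i["cx"]],[0,i["fy"],i["cy"]],[0,0,1]])
    W=np.linalg.inv(i["T"] if T is None else T)
    return cv2.projectPoints(np.atleast_2d(P).astype(float),cv2.Rodrigues(W[:3,:3])[0],W[:3,3],K,np.array(i["distortion"],float))[0][:,0]
def two(uvt,uvs):
    (a,d),(b,e)=ray("top",uvt),ray("side",uvs)
    s=np.linalg.lstsq(np.c_[d,-e],b-a,rcond=None)[0];p,q=a+s[0]*d,b+s[1]*e
    return (p+q)/2,np.linalg.norm(p-q)
E
python3 - <<'E'
from h import *
im=cv2.imread("pics/top0.png");hsv=cv2.cvtColor(im,cv2.COLOR_BGR2HSV)
m=cv2.inRange(hsv,(3,90,40),(22,255,255));m[:,:225]=0;m[:,272:]=0;m[:175]=0;m[310:]=0
c=max(cv2.findContours(m,0,2)[0],key=cv2.contourArea);r=cv2.minAreaRect(c);b=cv2.boxPoints(r)
print(r);print([plane("top",p,25).round(0).tolist() for p in b])
for uv in((244,203),(243,240),(245,281)):print(plane("top",uv,115).round(),hsv[uv[1],uv[0]])
a=cv2.resize(im[170:320,190:420],None,fx=3.4,fy=3.4,interpolation=2)
cv2.imwrite("pics/c1.png",a)
s=cv2.imread("pics/side0.png")[190:340,210:400]
cv2.imwrite("pics/c2.png",cv2.resize(s,None,fx=4,fy=4,interpolation=2))
E
```

```text
((247.83865356445312, 242.59437561035156), (120.4687271118164, 34.820308685302734), 88.2901840209961)
[[732.0, 216.0, 25.0], [733.0, 129.0, 25.0], [436.0, 121.0, 25.0], [434.0, 206.0, 25.0]]
[667. 163. 115.] [53 10 98]
[582. 165. 115.] [55 16 97]
[489. 160. 115.] [80  8 96]
```

View pics/c1.png

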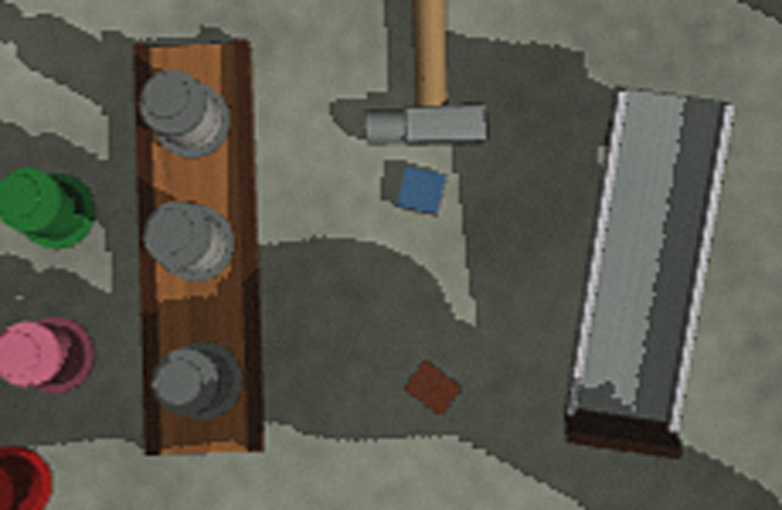

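View pics/c2.png

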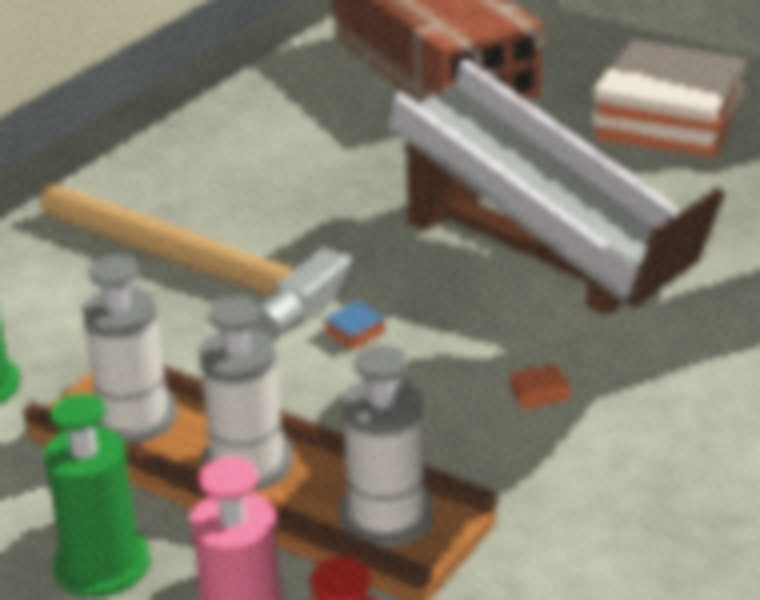

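The crop confirms it: the three white-barrelled, grey-capped cartridges in the rack are the targets, and the green, pink and red ones beside it are look-alikes. Side-crop plunger discs are at (115,268), (238,313), (380,362). Lane rail ends in the top crop: high (619,90)/(732,105), low (572,410)/(677,428).

```bash
python3 - <<'E'
from h import *
T=lambda u,v:(190+u/3.4,170+v/3.4)
S=lambda u,v:(210+u/4,190+v/4)
for t,s in(((168,100),(115,268)),((176,234),(238,313)),((188,379),(380,362))):
    print(two(T(*t),S(*s)),plane("side",S(*s),129).round(),plane("top",T(*t),129).round())
hi=[plane("top",T(*p),110) for p in((619,90),(732,105))]
lo=[plane("top",T(*p),51) for p in((572,410),(677,428))]
print(hi,lo,np.linalg.norm(hi[0]-hi[1]),np.linalg.norm(lo[0]-lo[1]))
H=np.mean(hi,0);L=np.mean(lo,0);print("len",np.linalg.norm(H-L),"dir",np.arctan2(*(H-L)[[1,0]]),H,L)
print(two(T(619,90),S(400,100)),two(T(732,105),S(465,68)))
e=np.array([[732,216],[733,129],[436,121],[434,206]]);print(e.mean(0))
E
```

```text
(array([674.55091981, 171.85062276, 125.94311747]), np.float64(2.2014549367162255)) [672. 176. 129.] [673. 171. 129.]
(array([584.64011883, 166.56747109, 122.95777478]), np.float64(0.959673561557904)) [579. 173. 129.] [584. 165. 129.]
(array([488.74648577, 159.11099842, 120.41368529]), np.float64(1.6158495555608607)) [483. 169. 129.] [488. 157. 129.]
[array([ 679.04648616, -130.42249764,  110.        ]), array([ 667.84718431, -205.78607895,  110.        ])] [array([463.26899479, -99.62910172,  51.        ]), array([ 450.14616   , -172.58633938,   51.        ])] 76.19116583101068 74.12804678296996
len 226.8935570627321 dir -0.14656836720481745 [ 673.44683523 -168.10428829  110.        ] [ 456.70757739 -136.10772055   51.        ]
(array([ 677.91663902, -132.46814599,  103.39114075]), np.float64(5.215990515405847)) (array([ 668.22429472, -208.35461325,   99.45771246]), np.float64(2.9555453555530633))
[583.75 168.  ]
```

Request:
play_rows([
  [0, 0, 0, 0.037, 1],
  [0, 0, 0, 0.037, 1],
  [0.21, -0.21, 0, 0, 1],
  [0.21, -0.21, 0, 0, 1],
  [0.21, -0.21, 0, 0, 1],
  [0.21, -0.21, 0, 0, 1],
  [0.21, -0.21, 0, 0, 1],
  [0.21, -0.21, 0, 0, 1],
  [0.21, -0.21, 0, 0, 1],
  [0.21, -0.21, 0, 0, 1],
  [0.21, -0.21, 0, 0, 1],
  [0.21, -0.21, 0, 0, 1],
  [0.21, -0.21, 0, 0, 1],
  [0.21, -0.21, 0, 0, 1],
])

```text
time: 1.5
eef_pos: [528.3, -253.5, 231.0]
tcp_rot: [-3.142, 0.001, -0.001]
ft_force: [0.3, -0.3, -0.9]
opening: 0.0
grasp_force: 0.0
```

Request:
play_rows([
  [0.03, -0.28, 0, 0, 1],
  [0.03, -0.28, 0, 0, 1],
  [0.03, -0.28, 0, 0, 1],
  [0.03, -0.28, 0, 0, 1],
  [0.03, -0.28, 0, 0, 1],
  [0.03, -0.28, 0, 0, 1],
  [0.03, -0.28, 0, 0, 1],
  [0.03, -0.28, 0, 0, 1],
  [0.03, -0.28, 0, 0, 1],
  [0.03, -0.28, 0, 0, 1],
  [0, 0, 0, 0, 1],
  [0, 0, 0, 0, 1],
])

```text
time: 2.7
eef_pos: [572.2, 166.7, 230.8]
tcp_rot: [-3.141, 0.001, 0.003]
ft_force: [0.4, -0.9, 0.4]
opening: 0.002
grasp_force: 0.0
```

```bash
cat >> h.py <<'E'
from scipy.spatial.transform import Rotation as Ro
def wristT():
    s=ctrl.state();M=np.eye(4);M[:3,:3]=Ro.from_euler("xyz",s["tcp_rot"]).as_matrix();M[:3,3]=s["eef_pos"]
    return M@ctrl.camera_info("wrist")["hand_eye"]
E
python3 - <<'E'
from h import *
T=wristT();im=ctrl.snapshot("wrist")[:,:,::-1].copy();np.save("T1.npy",T);cv2.imwrite("pics/w1.png",im)
s=ctrl.state();print(s["time"],s["eef_pos"],s["tcp_rot"],s["qpos"],s["ft_force"])
for P in((678,171,129),(584,168,129),(489,165,129)):print(proj("wrist",P,T))
E
```

```text
2.75 [572.52958338 164.65070048 230.69025735] [ 3.14067022e+00  1.09897029e-03 -1.20286328e-04] [ 0.19867145  0.45716773 -0.69337295  1.68557995  0.31975857  1.11660018
 -2.15765178] [-0.48494135 -0.19848958 -0.12014338]
[[308.61344688  78.99512972]]
[[313.29172518 223.39081666]]
[[317.01221188 339.00836693]]
```

View pics/w1.png

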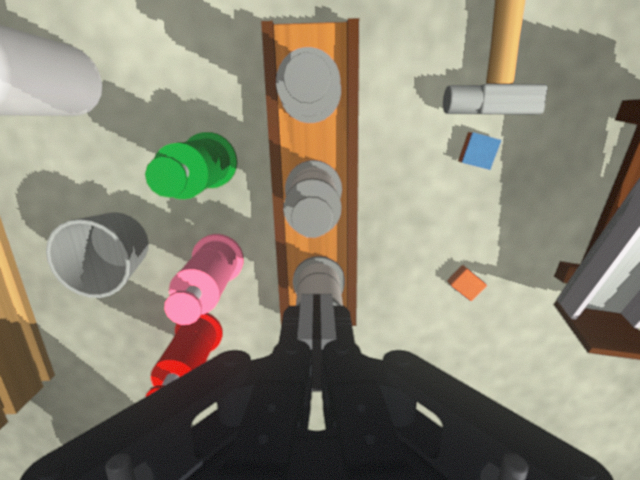

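The wrist view shows the far plunger disc at (309,76) and the middle one at (312,216). The near one is hidden by the fingers, with its barrel at (318,275). Hammer, chips and look-alikes are well clear.

```bash
python3 - <<'E'
from h import *
T=np.load("T1.npy")
for uv in((309,76),(312,216)):print(plane("wrist",uv,129,T))
for uv in((274,21),(348,21),(289,322),(351,322)):print(plane("wrist",uv,25,T))
E
```

```text
[679.73533353 170.75328282 129.        ]
[589.38210455 168.90940363 129.        ]
[734.18805413 202.48864046  25.        ]
[734.37630972 139.19842503  25.        ]
[440.8777189  195.56181261  25.        ]
[441.07031112 126.92883329  25.        ]
```

Request:
play_rows([
  [0.1, -0.03, 0.2, 0, 1],
  [0, 0, 0.2, 0, 1],
  [0, 0, 0.15, 0, 1],
  [0, 0, 0.08, 0, 1],
  [0, 0, 0, 0, 1],
  [0, 0, 0, 0, 1],
])

```text
time: 3.35
eef_pos: [588.5, 168.9, 137.6]
tcp_rot: [3.142, -0.001, -0.002]
ft_force: [0.9, 0.3, 0.5]
opening: 0.001
grasp_force: 0.0
```

Request:
play_rows([
  [0, 0, 0.01, 0, 1],
  [0, 0, 0.01, 0, 1],
  [0, 0, 0.01, 0, 1],
  [0, 0, 0.01, 0, 1],
  [0, 0, 0, 0, 1],
])

```text
time: 3.85
eef_pos: [587.8, 169.6, 130.7]
tcp_rot: [3.141, 0.0, -0.0]
ft_force: [0.4, -0.2, 0.2]
opening: 0.001
grasp_force: 0.0
```

Request:
play_rows([
  [0, 0, 0.01, 0, 1],
  [0, 0, 0.01, 0, 1],
  [0, 0, 0, 0, 1],
])

```text
time: 4.15
eef_pos: [588.0, 169.7, 127.9]
tcp_rot: [-3.142, -0.0, -0.001]
ft_force: [-0.2, 0.3, 1.3]
opening: -0.001
grasp_force: 0.9
```

Request:
play_rows([
  [0, 0, 0.01, 0, 1],
  [0, 0, 0.01, 0, 1],
  [0, 0, 0, 0, 1],
])

```text
time: 4.45
eef_pos: [588.0, 169.7, 125.3]
tcp_rot: [3.142, -0.0, -0.001]
ft_force: [-2.3, -0.3, 4.9]
opening: -0.001
grasp_force: 2.4
```

Contact is at z≈127. I'll go on in small steps and watch the force.

Request:
play_rows([
  [0, 0, 0.01, 0, 1],
  [0, 0, 0.01, 0, 1],
  [0, 0, 0, 0, 1],
])

```text
time: 4.75
eef_pos: [588.2, 169.8, 122.6]
tcp_rot: [3.141, -0.001, -0.001]
ft_force: [-1.5, -0.7, 5.6]
opening: 0.003
grasp_force: 3.4
```

Request:
play_rows([
  [0, 0, 0.01, 0, 1],
  [0, 0, 0.01, 0, 1],
  [0, 0, 0, 0, 1],
])

```text
time: 5.05
eef_pos: [588.3, 169.8, 120.0]
tcp_rot: [3.141, -0.001, -0.001]
ft_force: [-2.7, -0.4, 8.3]
opening: -0.002
grasp_force: 4.3
```

Request:
play_rows([
  [0, 0, 0.01, 0, 1],
  [0, 0, 0, 0, 1],
])

```text
time: 5.25
eef_pos: [588.3, 169.8, 118.6]
tcp_rot: [3.141, -0.001, -0.001]
ft_force: [-2.1, -0.8, 9.9]
opening: -0.0
grasp_force: 4.9
```

The middle one pushes back harder and harder (4.9 → 9.9 N), so it is the seized one. I'll stop there, lift off and try the far one.

Request:
play_rows([
  [0, 0, -0.1, 0, 1],
  [0, 0, -0.15, 0, 1],
  [0.2, 0, 0, 0, 1],
  [0.2, -0.01, 0, 0, 1],
  [0.21, 0, 0, 0, 1],
  [0, 0, 0.1, 0, 1],
  [0, 0, 0.05, 0, 1],
  [0, 0, 0, 0, 1],
  [0, 0, 0, 0, 1],
])

```text
time: 6.15
eef_pos: [678.1, 171.3, 132.1]
tcp_rot: [3.141, 0.002, 0.0]
ft_force: [-0.2, 0.6, 0.4]
opening: -0.001
grasp_force: 0.0
```

Request:
play_rows([
  [0, 0, 0.02, 0, 1],
  [0, 0, 0.02, 0, 1],
  [0, 0, 0.01, 0, 1],
  [0, 0, 0, 0, 1],
])

```text
time: 6.55
eef_pos: [679.5, 171.3, 125.4]
tcp_rot: [-3.141, -0.001, -0.0]
ft_force: [-0.8, -0.2, 3.3]
opening: 0.001
grasp_force: 1.6
```

Request:
play_rows([
  [0, 0, 0.01, 0, 1],
  [0, 0, 0.01, 0, 1],
  [0, 0, 0, 0, 1],
])

```text
time: 6.85
eef_pos: [679.5, 171.3, 121.8]
tcp_rot: [-3.141, -0.0, -0.001]
ft_force: [-1.3, 0.6, 2.4]
opening: 0.002
grasp_force: 1.5
```

Request:
play_rows([
  [0, 0, 0.01, 0, 1],
  [0, 0, 0.01, 0, 1],
  [0, 0, 0, 0, 1],
])

```text
time: 7.15
eef_pos: [679.4, 171.2, 118.5]
tcp_rot: [-3.141, -0.0, -0.001]
ft_force: [0.1, 1.5, 2.3]
opening: 0.001
grasp_force: 1.3
```

The far one holds a steady force, so it is sound. I'll push it home (z≈106).

Request:
play_rows([
  [0, 0, 0.013, 0, 1],
  [0, 0, 0.013, 0, 1],
  [0, 0, 0.013, 0, 1],
  [0, 0, 0.013, 0, 1],
  [0, 0, 0.013, 0, 1],
  [0, 0, 0, 0, 1],
])

```text
time: 7.75
eef_pos: [679.3, 171.0, 108.6]
tcp_rot: [3.141, 0.0, -0.001]
ft_force: [0.4, 1.3, 2.6]
opening: -0.001
grasp_force: 1.1
```

Request:
play_rows([
  [0, 0, 0.01, 0, 1],
  [0, 0, 0.01, 0, 1],
  [0, 0, 0, 0, 1],
])

```text
time: 8.05
eef_pos: [679.4, 171.2, 106.2]
tcp_rot: [-3.141, -0.0, -0.001]
ft_force: [-0.3, 1.2, 3.7]
opening: 0.003
grasp_force: 2.1
```

Request:
play_rows([
  [0, 0, 0.01, 0, 1],
  [0, 0, 0.01, 0, 1],
  [0, 0, 0, 0, 1],
])

```text
time: 8.35
eef_pos: [680.1, 171.4, 106.1]
tcp_rot: [3.141, -0.002, -0.001]
ft_force: [-5.4, -0.5, 18.6]
opening: 0.001
grasp_force: 9.1
```

Home. Now the near one.

Request:
play_rows([
  [0, 0, -0.1, 0, 1],
  [0, 0, -0.24, 0, 1],
  [-0.25, 0, 0, 0, 1],
  [-0.25, 0.01, 0, 0, 1],
  [-0.25, 0.01, 0, 0, 1],
  [-0.25, 0.01, 0, 0, 1],
  [-0.26, 0.01, 0, 0, 1],
  [0, 0, 0.1, 0, 1],
  [0, 0, 0.05, 0, 1],
  [0, 0, 0, 0, 1],
  [0, 0, 0, 0, 1],
])

```text
time: 9.45
eef_pos: [491.4, 165.1, 131.3]
tcp_rot: [-3.141, 0.0, -0.002]
ft_force: [0.5, -0.5, 0.1]
opening: 0.0
grasp_force: 0.0
```

```bash
python3 - <<'E'
from h import *
im=ctrl.snapshot("side")[:,:,::-1]
cv2.imwrite("pics/s2.png",cv2.resize(im[230:340,220:350],None,fx=5,fy=5,interpolation=2));print(ctrl.state()["eef_pos"])
print(proj("side",ctrl.state()["eef_pos"]))
E
```

```text
[491.46420294 165.2989336  131.54181907]
[[302.61190408 277.48589434]]
```

View pics/s2.png

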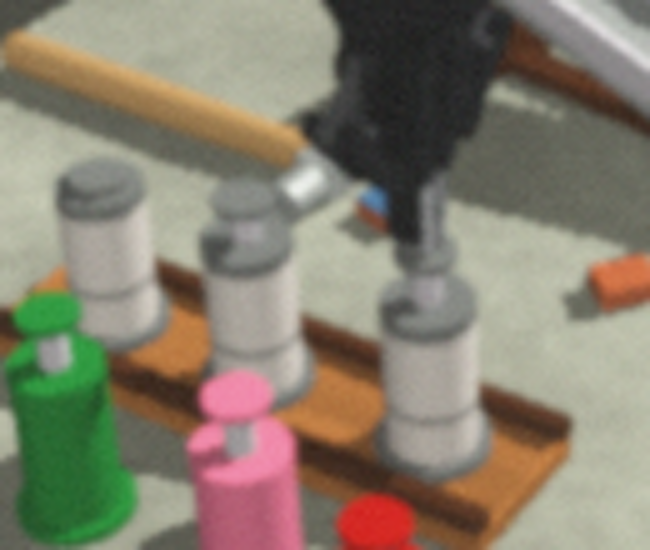

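The picture shows the far plunger home at (100,180), the middle one part-way in at (245,200), and the fingers centred over the near disc at (425,250).

Request:
play_rows([
  [0, 0, 0.02, 0, 1],
  [0, 0, 0.02, 0, 1],
  [0, 0, 0.015, 0, 1],
  [0, 0, 0.015, 0, 1],
  [0, 0, 0, 0, 1],
])

```text
time: 10.0
eef_pos: [490.8, 165.4, 121.1]
tcp_rot: [-3.141, -0.001, -0.001]
ft_force: [1.1, 0.3, 3.0]
opening: -0.001
grasp_force: 1.4
```

Request:
play_rows([
  [0, 0, 0.013, 0, 1],
  [0, 0, 0.013, 0, 1],
  [0, 0, 0, 0, 1],
])

```text
time: 10.3
eef_pos: [490.4, 165.2, 117.0]
tcp_rot: [-3.142, 0.0, -0.001]
ft_force: [0.9, 0.3, 3.9]
opening: -0.003
grasp_force: 1.5
```

Steady force, so it is sound. Push it home.

Request:
play_rows([
  [0, 0, 0.013, 0, 1],
  [0, 0, 0.013, 0, 1],
  [0, 0, 0.013, 0, 1],
  [0, 0, 0.013, 0, 1],
  [0, 0, 0.013, 0, 1],
  [0, 0, 0.01, 0, 1],
  [0, 0, 0, 0, 1],
])

```text
time: 11.0
eef_pos: [490.4, 165.2, 106.1]
tcp_rot: [3.141, -0.0, -0.001]
ft_force: [1.2, 0.5, 7.0]
opening: 0.002
grasp_force: 3.2
```

Request:
play_rows([
  [0, 0, 0.01, 0, 1],
  [0, 0, 0.01, 0, 1],
  [0, 0, 0, 0, 1],
])

```text
time: 11.3
eef_pos: [491.1, 165.6, 105.8]
tcp_rot: [3.14, -0.002, -0.0]
ft_force: [-7.1, -3.7, 32.0]
opening: -0.002
grasp_force: 16.3
```

Request:
play_rows([
  [0, 0, -0.1, 0, 1],
  [0, 0, -0.25, 0, 1],
  [0.2, -0.02, -0.25, 0, 1],
  [0.22, 0, -0.2, 0, 1],
  [0.22, 0, -0.02, 0, -1],
  [0, 0, 0, 0.0455, -1],
  [0, 0, 0, 0.0455, -1],
  [0, 0, 0, 0.0455, -1],
  [0, 0, 0, 0.0455, -1],
  [0, 0, 0, 0.0455, -1],
  [0, 0, 0, 0.0455, -1],
  [0, 0, 0, 0.0455, -1],
  [0, 0, 0, 0.0455, -1],
  [0, 0, 0, 0.0455, -1],
  [0, 0, 0, 0.0455, -1],
  [0, 0, 0, 0.0455, -1],
  [0, 0, 0, 0.0455, -1],
  [0, 0, 0, 0, -1],
  [0, 0, 0, 0, -1],
])

```text
time: 13.2
eef_pos: [575.7, 162.5, 203.4]
tcp_rot: [3.087, -0.01, -1.381]
ft_force: [0.0, -0.9, -1.3]
opening: 1.0
grasp_force: 0.0
```

```bash
python3 - <<'E'
from h import *
T=wristT();im=ctrl.snapshot("wrist")[:,:,::-1].copy();np.save("T2.npy",T);cv2.imwrite("pics/w2.png",im)
s=ctrl.state();print(s["time"],s["eef_pos"],s["tcp_rot"],s["qpos"],s["opening"])
for P in((680,171,106),(587,169,124),(491,165,106),(587,169,100)):print(proj("wrist",P,T))
E
```

```text
13.25 [576.1050144  163.10248189 205.20740033] [ 3.08920147 -0.00457286 -1.38068863] [-1.15076988  0.88217136  1.36479259  1.70199937 -0.85901132  1.37011742
 -2.56757716] 0.9986853831002248
[[156.53782634 230.5911497 ]]
[[290.86796025 258.76540222]]
[[421.17012648 265.5701933 ]]
[[291.2568613  246.95725093]]
```

View pics/w2.png

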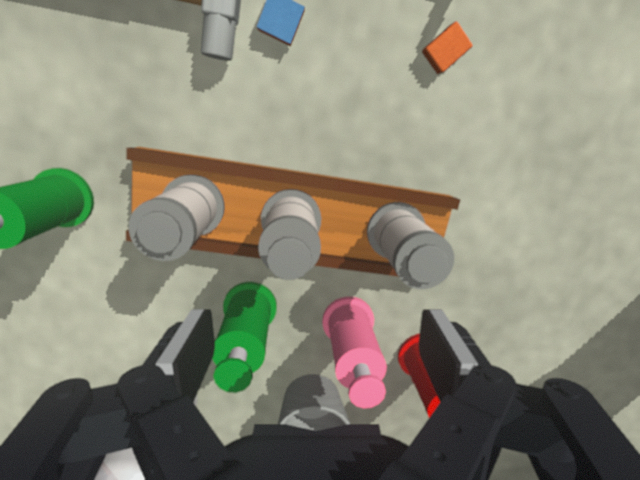

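The wrist view shows the rack with far, middle and near discs at about (157,232), (290,255) and (423,263), and the fingers clear. The last joint ran into its limit (q7 = -2.57), so I'll turn the other way to yaw +1.42.

Request:
play_rows([
  [0, 0, -0.05, -0.0455, -1],
  [0, 0, -0.05, -0.0455, -1],
  [0, 0, 0, -0.0455, -1],
  [0, 0, 0, -0.0455, -1],
  [0, 0, 0, -0.0455, -1],
  [0, 0, 0, -0.0455, -1],
  [0, 0, 0, -0.0455, -1],
  [0, 0, 0, -0.0455, -1],
  [0, 0, 0, -0.0455, -1],
  [0, 0, 0, -0.0455, -1],
  [0, 0, 0, -0.0455, -1],
  [0, 0, 0, -0.0455, -1],
  [0, 0, 0, -0.0455, -1],
  [0, 0, 0, -0.0455, -1],
  [0, 0, 0, -0.0455, -1],
  [0, 0, 0, -0.0455, -1],
  [0, 0, 0, 0, -1],
])

```text
time: 14.95
eef_pos: [578.5, 164.6, 226.3]
tcp_rot: [-3.111, 0.028, 0.908]
ft_force: [0.1, 1.3, 0.8]
opening: 1.001
grasp_force: 0.0
```

```bash
python3 - <<'E'
from h import *
s=ctrl.state();print(s["time"],s["eef_pos"],s["tcp_rot"],s["qpos"],s["opening"])
E
```

```text
14.95 [578.47055853 164.63471469 226.26404644] [-3.11070947  0.02836816  0.90824149] [-0.93624786  0.54091295  0.86814974  1.67953705 -0.44256102  1.17467538
 -0.60892096] 1.0007893292349512
```

Request:
play_rows([
  [0, 0, 0, -0.041, -1],
  [0, 0, 0, -0.041, -1],
  [0, 0, 0, -0.041, -1],
  [0, 0, 0, -0.041, -1],
  [0.05, 0.09, 0.2, 0, -1],
  [0, 0, 0.2, 0, -1],
  [0, 0, 0.1, 0, -1],
  [0, 0, 0, 0, -1],
  [0, 0, 0, 0, -1],
])

```text
time: 15.85
eef_pos: [589.4, 168.0, 147.7]
tcp_rot: [-3.098, 0.018, 1.419]
ft_force: [0.4, 0.1, -0.3]
opening: 1.0
grasp_force: 0.0
```

```bash
python3 - <<'E'
from h import *
T=wristT();im=ctrl.snapshot("wrist")[:,:,::-1].copy();np.save("T3.npy",T);cv2.imwrite("pics/w3.png",im)
s=ctrl.state();print(s["time"],s["eef_pos"],s["tcp_rot"],s["qpos"],s["opening"]);R=Ro.from_euler("xyz",s["tcp_rot"]).as_matrix();print(R.round(3))
for P in((587,169.5,124),(587,169.5,100)):print(proj("wrist",P,T))
print((R.T@(np.array([586,169.5,63])-s["eef_pos"])/150).round(3))
E
```

```text
15.9 [589.84869489 168.06610534 147.93730132] [-3.09911006  0.01815002  1.41902884] [-0.8174193   0.613786    0.69914717  1.70613145 -0.44286196  1.03607951
 -0.11187267] 1.0011096798858403
[[ 0.151  0.987 -0.045]
 [ 0.988 -0.152 -0.012]
 [-0.018 -0.042 -0.999]]
[[312.71905317 283.42288954]]
[[314.92322051 264.63359741]]
[ 0.016 -0.003  0.567]
```

View pics/w3.png

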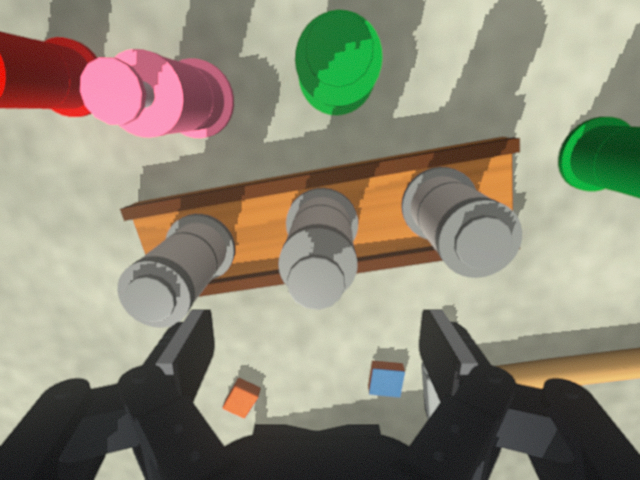

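The wrist view shows the middle disc at (318,283), centred between the fingers, with neighbours at (152,297) and (484,240) clear. Descend and grip.

Request:
play_rows([
  [0.01, 0.01, 0.2, 0, -1],
  [0, 0, 0.2, 0, -1],
  [0, 0, 0.16, 0, -1],
  [0, 0, 0, 0, -1],
  [0, 0, 0, 0, -1],
])

```text
time: 16.4
eef_pos: [587.5, 168.1, 63.1]
tcp_rot: [-3.098, 0.02, 1.42]
ft_force: [-0.1, -1.3, 1.0]
opening: 0.997
grasp_force: 0.0
```

Request:
play_rows([
  [0, 0, 0, 0, -0.2],
  [0, 0, 0, 0, 0],
  [0, 0, 0, 0, 0.3],
  [0, 0, 0, 0, 0.3],
  [0, 0, 0, 0, 0.3],
  [0, 0, 0, 0, 0.3],
  [0, 0, 0, 0, 0.3],
])

```text
time: 17.1
eef_pos: [588.1, 168.3, 63.7]
tcp_rot: [-3.099, 0.019, 1.42]
ft_force: [-1.6, 0.3, 6.9]
opening: 0.5
grasp_force: 60.5
```

Request:
play_rows([
  [0, 0, -0.05, 0, 0.3],
  [0, 0, -0.1, 0, 0.3],
  [0, 0, -0.15, 0, 0.3],
  [0, 0, -0.2, 0, 0.3],
  [0, 0, -0.2, 0, 0.3],
  [0, 0, -0.22, 0, 0.3],
  [0, 0, 0, 0, 0.3],
  [0, 0, 0, 0, 0.3],
])

```text
time: 17.9
eef_pos: [593.4, 170.0, 200.9]
tcp_rot: [-3.098, 0.019, 1.42]
ft_force: [-1.1, 0.0, -2.9]
opening: 0.499
grasp_force: 61.1
```

```bash
python3 - <<'E'
from h import *
s=ctrl.state();R=Ro.from_euler("xyz",s["tcp_rot"]).as_matrix();print(s["eef_pos"],s["tcp_rot"],s["ft_force"],s["opening"],s["grasp_force"])
print((R.T@(np.array([614,-159,195])-s["eef_pos"])/150).round(3), "down30",(R.T@[0,0,-30]/150).round(3))
E
```

```text
[593.41540637 169.98725729 200.88953584] [-3.09801332  0.0189971   1.41986135] [-1.14521154  0.02650647 -2.91940286] 0.49853463356060707 61.07822299003601
[-2.147  0.468  0.06 ] down30 [0.004 0.009 0.2  ]
```

Request:
play_rows([
  [-0.1, 0.02, 0, 0, 0.3],
  [-0.2, 0.05, 0, 0, 0.3],
  [-0.25, 0.05, 0.01, 0, 0.3],
  [-0.25, 0.05, 0.01, 0, 0.3],
  [-0.25, 0.06, 0.01, 0, 0.3],
  [-0.25, 0.06, 0.01, 0, 0.3],
  [-0.25, 0.05, 0.01, 0, 0.3],
  [-0.25, 0.06, 0.01, 0, 0.3],
  [-0.2, 0.05, 0, 0, 0.3],
  [-0.15, 0.02, 0, 0, 0.3],
  [0, 0, 0, 0, 0.3],
  [0, 0, 0, 0, 0.3],
  [0, 0, 0, 0, 0.3],
])

```text
time: 19.2
eef_pos: [613.2, -158.6, 192.9]
tcp_rot: [-3.094, 0.02, 1.421]
ft_force: [-0.4, 1.0, -2.9]
opening: 0.504
grasp_force: 61.0
```

```bash
python3 - <<'E'
from h import *
T=wristT();a=ctrl.snapshot("wrist")[:,:,::-1];b=ctrl.snapshot("side")[:,:,::-1]
np.save("T4.npy",T);cv2.imwrite("pics/w4f.png",a)
s=ctrl.state();print(s["time"],s["eef_pos"],s["tcp_rot"],s["opening"],s["qpos"])
o=np.array([461,-136.7,30]);c,n=np.cos(.26),np.sin(.26);d=np.array([.989,-.146,0])
X=d*c+[0,0,n];Y=np.array([.146,.989,0]);Z=np.cross(X,Y)
for x,y in((230,33),(230,-33),(0,33),(0,-33)):
    P=o+X*x+Y*y+Z*22;u=proj("wrist",P,T)[0];v=proj("side",P)[0];print(u,v)
    for im,q in((a,u),(b,v)):
        pass
print(proj("side",s["eef_pos"]))
big=np.zeros((480,790,3),np.uint8);big[:300,:400]=cv2.resize(a,(400,300));big[:480,400:]=cv2.resize(b[140:290,290:412],(390,480),interpolation=2)
cv2.imwrite("pics/w4.png",big)
E
```

```text
19.3 [ 613.68239066 -158.08913256  193.31800739] [-3.09533563  0.01964346  1.42197923] 0.49869333012785416 [-0.32275138  0.60769156  0.75532322  1.61944516 -0.41507671  1.13336166
  0.38760211]
[422.02959706 197.87215871] [309.06891617 212.21794757]
[412.95103452 291.91799906] [323.82355566 204.52360134]
[128.43098363 179.79602261] [369.75777162 255.79453406]
[141.70434792 255.03009122] [383.57878267 246.01836474]
[[332.32618653 188.49662004]]
```

View pics/w4.png

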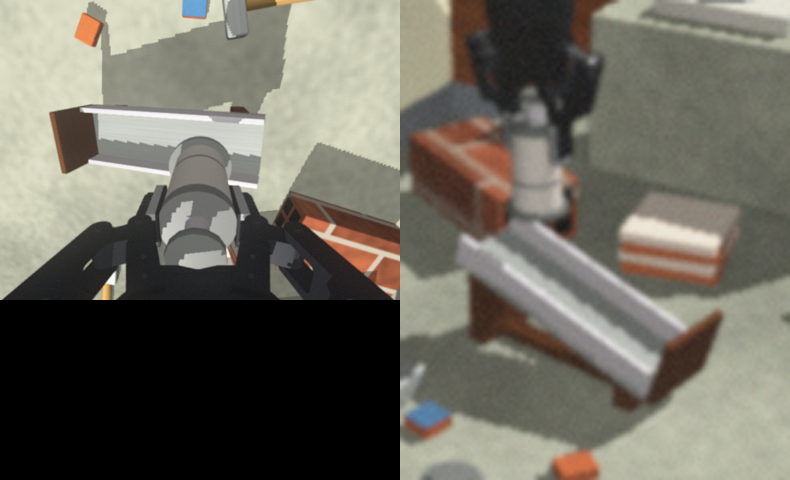

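The wrist view agrees with the lane pose to about 2 mm: full-resolution high rail ends (424,187)/(411,299), low (131,170)/(147,258). The held cartridge is upright over the upper half. Lower it until it touches.

Request:
play_rows([
  [0, 0.01, 0.15, 0, 0.3],
  [0, 0.01, 0.15, 0, 0.3],
  [0, 0, 0.08, 0, 0.3],
  [0, 0, 0, 0, 0.3],
  [0, 0, 0, 0, 0.3],
])

```text
time: 19.8
eef_pos: [614.3, -160.7, 137.3]
tcp_rot: [-3.097, 0.021, 1.421]
ft_force: [1.2, -1.2, -1.7]
opening: 0.502
grasp_force: 61.1
```

Request:
play_rows([
  [0, 0, 0.015, 0, 0.3],
  [0, 0, 0.015, 0, 0.3],
  [0, 0, 0, 0, 0.3],
])

```text
time: 20.1
eef_pos: [613.9, -161.0, 132.7]
tcp_rot: [-3.097, 0.02, 1.42]
ft_force: [-0.2, -1.1, -2.7]
opening: 0.502
grasp_force: 61.1
```

Request:
play_rows([
  [0, 0, 0.01, 0, 0.3],
  [0, 0, 0.01, 0, 0.3],
  [0, 0, 0, 0, 0.3],
])

```text
time: 20.4
eef_pos: [613.5, -160.9, 129.2]
tcp_rot: [-3.096, 0.02, 1.42]
ft_force: [-0.7, -0.3, -3.3]
opening: 0.499
grasp_force: 61.1
```

Request:
play_rows([
  [0.01, 0, 0.01, 0, 0.3],
  [0, 0, 0.01, 0, 0.3],
  [0, 0, 0, 0, 0.3],
])

```text
time: 20.7
eef_pos: [614.0, -159.5, 127.1]
tcp_rot: [-3.097, 0.02, 1.42]
ft_force: [-2.2, -0.1, 2.7]
opening: 0.503
grasp_force: 61.8
```

Request:
play_rows([
  [0, 0, 0.01, 0, 0.3],
  [0, 0, 0.01, 0, 0.3],
  [0, 0, 0, 0, 0.3],
])

```text
time: 21.0
eef_pos: [614.0, -159.9, 126.7]
tcp_rot: [-3.098, 0.019, 1.42]
ft_force: [-7.8, 3.8, 20.7]
opening: 0.502
grasp_force: 63.6
```

Contact came at the predicted height, so the set-down is done. Ease the load and open bit by bit, so the downhill finger lets the cartridge settle flat.

Request:
play_rows([
  [0, 0, -0.01, 0, 0.2],
  [0, 0, -0.005, 0, 0.1],
  [0, 0, 0, 0, 0],
  [0, 0, 0, 0, -0.03],
  [0, 0, 0, 0, -0.06],
  [0, 0, 0, 0, -0.09],
  [0, 0, 0, 0, -0.12],
  [0, 0, 0, 0, -0.15],
  [0, 0, 0, 0, -0.18],
  [0, 0, 0, 0, -0.21],
  [0, 0, 0, 0, -0.24],
  [0, 0, 0, 0, -0.24],
])

```text
time: 22.2
eef_pos: [613.7, -159.6, 125.6]
tcp_rot: [-3.097, 0.02, 1.42]
ft_force: [-1.4, -0.2, -0.6]
opening: 0.621
grasp_force: 0.3
```

```bash
python3 - <<'E'
from h import *
a=ctrl.snapshot("wrist")[:,:,::-1];b=ctrl.snapshot("side")[:,:,::-1]
s=ctrl.state();print(s["time"],s["eef_pos"],s["ft_force"],s["opening"],s["grasp_force"])
big=np.zeros((480,790,3),np.uint8);big[:300,:400]=cv2.resize(a,(400,300));big[:480,400:]=cv2.resize(b[140:290,290:412],(390,480),interpolation=2)
cv2.imwrite("pics/w5.png",big)
E
```

```text
22.3 [ 613.71798957 -159.5380458   125.58362326] [-0.84311062 -0.85108052  0.53612312] 0.6193349273234419 0.27251701802015305
```

View pics/w5.png

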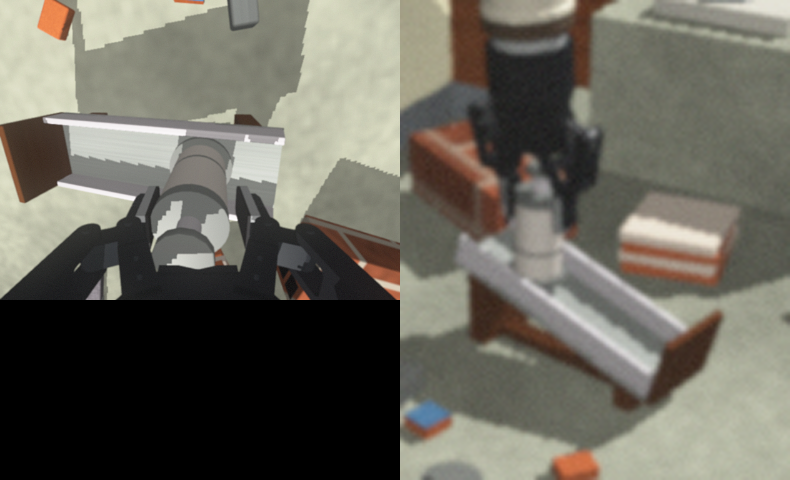

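The side crop shows the cartridge standing in the lane, leaning on the downhill finger. I'll open a little more, then follow it down the slope with the finger ahead of it.

Request:
play_rows([
  [0, 0, 0, 0, -0.28],
  [0, 0, 0, 0, -0.31],
  [0, 0, 0, 0, -0.34],
  [0, 0, 0, 0, -0.37],
  [0, 0, 0, 0, -0.4],
  [0, 0, 0, 0, -0.4],
])

```text
time: 22.9
eef_pos: [613.7, -159.6, 125.6]
tcp_rot: [-3.097, 0.02, 1.42]
ft_force: [-1.0, -0.4, -0.6]
opening: 0.706
grasp_force: 0.3
```

Request:
play_rows([
  [0, -0.02, 0.006, 0, -0.4],
  [0, -0.03, 0.009, 0, -0.4],
  [0, -0.04, 0.0125, 0, -0.4],
  [0, -0.04, 0.0125, 0, -0.4],
  [0, -0.04, 0.0125, 0, -0.4],
  [0, -0.04, 0.0125, 0, -0.4],
  [0, -0.04, 0.0125, 0, -0.4],
  [0, -0.04, 0.0125, 0, -0.4],
  [0, -0.04, 0.0125, 0, -0.4],
  [0, 0, 0, 0, -0.4],
])

```text
time: 23.9
eef_pos: [562.8, -152.1, 112.1]
tcp_rot: [-3.095, 0.02, 1.42]
ft_force: [-0.3, -0.7, -0.1]
opening: 0.701
grasp_force: 0.4
```

```bash
cat > chk.py <<'E'
from h import *
s=ctrl.state();print(s["time"],s["eef_pos"],s["ft_force"],s["opening"],s["grasp_force"])
o=np.array([461,-136.7,30]);c,n=np.cos(.26),np.sin(.26);d=np.array([.989,-.146,0])
X=d*c+[0,0,n];Y=np.array([.146,.989,0]);Z=np.cross(X,Y);print("tcp chute",[(s["eef_pos"]-o)@k for k in(X,Y,Z)])
for n in("top","side"):
    im=ctrl.snapshot(n)[:,:,::-1].copy();cv2.imwrite(f"pics/{n}_chk.png",im)
    ref=cv2.imread(f"pics/{n}0.png");df=cv2.absdiff(im,ref).max(2)
    sel=[]
    # floor line samples: change versus empty lane along the centreline
    for x in range(0,231,10):
        u=proj(n,o+X*x)[0].round().astype(int);sel.append(int(df[u[1]-1:u[1]+2,u[0]-1:u[0]+2].mean()))
    print(n,sel)
E
python3 chk.py
```

```text
23.9 [ 562.7832667  -152.07320705  112.14920628] [-0.27839542 -0.74190441 -0.14933214] 0.7008994454606471 0.44189401902258396
tcp chute [np.float64(120.568357479448), np.float64(-0.34374483086897945), np.float64(52.88779295277039)]
top [89, 21, 19, 15, 10, 10, 11, 15, 20, 26, 30, 32, 38, 50, 53, 54, 58, 46, 37, 34, 27, 22, 38, 67]
side [6, 5, 5, 4, 3, 4, 2, 4, 3, 31, 43, 31, 32, 47, 56, 37, 7, 5, 8, 5, 5, 3, 3, 3]
```

The finger still carries the cartridge (0.4 N), and its foot spans about x = 90–150 mm on the lane. Go on down.

Request:
play_rows([
  [0, -0.03, 0.009, 0, -0.4],
  [0, -0.04, 0.0125, 0, -0.4],
  [0, -0.04, 0.0125, 0, -0.4],
  [0, -0.04, 0.0125, 0, -0.4],
  [0, -0.04, 0.0125, 0, -0.4],
  [0, -0.04, 0.0125, 0, -0.4],
  [0, -0.04, 0.0125, 0, -0.4],
  [0, -0.04, 0.0125, 0, -0.4],
  [0, -0.03, 0.009, 0, -0.4],
  [0, 0, 0, 0, -0.4],
])

```text
time: 25.0
eef_pos: [511.9, -144.6, 98.7]
tcp_rot: [-3.095, 0.02, 1.42]
ft_force: [-0.4, 0.3, 0.4]
opening: 0.699
grasp_force: 0.4
```

```bash
python3 chk.py
```

```text
25.0 [ 511.90186464 -144.59292917   98.70408417] [-0.39314128  0.30714592  0.3950074 ] 0.6993699343126819 0.43011222034692764
tcp chute [np.float64(67.42607071570023), np.float64(-0.3744347127982688), np.float64(53.11937195232579)]
top [40, 39, 40, 49, 55, 57, 55, 56, 54, 44, 40, 35, 27, 28, 62, 92, 103, 34, 2, 2, 2, 3, 2, 2]
side [5, 5, 5, 4, 28, 45, 37, 32, 47, 64, 13, 3, 4, 8, 3, 3, 3, 3, 3, 3, 3, 3, 2, 3]
```

Axis ≈ 65 mm from the stop. Lift the fingers clear so it slides the last bit.

Request:
play_rows([
  [0, 0, -0.04, 0, -0.4],
  [0, 0, -0.06, 0, -0.4],
  [0, 0, -0.08, 0, -0.4],
  [0, 0, -0.1, 0, -0.4],
  [0, 0, -0.15, 0, -0.4],
  [0, 0, -0.2, 0, -0.4],
  [0, 0, -0.25, 0, -0.4],
  [0, 0, -0.25, 0, -0.4],
  [0, 0, -0.1, 0, -0.4],
  [0, 0, 0, 0, -0.4],
])

```text
time: 26.1
eef_pos: [523.6, -142.9, 286.5]
tcp_rot: [-3.103, 0.019, 1.42]
ft_force: [-0.2, -0.2, 0.1]
opening: 0.699
grasp_force: 0.0
```

```bash
python3 chk.py; cat > fin.py <<'E'
from h import *
exec(open("chk.py").read().split("for n in")[0])
im=cv2.imread("pics/side_chk.png");df=(cv2.absdiff(im,cv2.imread("pics/side0.png")).max(2)>25).astype(np.uint8)
m=np.zeros_like(df);m[190:275,300:420]=df[190:275,300:420]
c=max(cv2.findContours(m,0,2)[0],key=cv2.contourArea);print(cv2.boundingRect(c),cv2.contourArea(c),cv2.fitEllipse(c))
for x in(15,28,45):print(x,proj("side",[o+X*x,o+X*x+Z*42.5,o+X*x+Z*110]).round(1).tolist())
E
python3 fin.py
```

```text
26.1 [ 523.59634672 -142.90616674  286.47259684] [-0.20939808 -0.21068529  0.1274833 ] 0.6987765865187922 0.0
tcp chute [np.float64(126.63682786530353), np.float64(3.0011677198263564), np.float64(231.56477746928329)]
top [19, 67, 66, 63, 44, 30, 34, 64, 78, 84, 99, 99, 98, 97, 99, 99, 106, 98, 32, 7, 5, 4, 4, 4]
side [6, 5, 29, 40, 50, 66, 7, 3, 2, 3, 2, 3, 3, 2, 2, 2, 2, 2, 2, 3, 3, 3, 3, 3]
26.2 [ 521.51942194 -141.99554204  283.00887244] [0.42366912 0.20433076 0.34753394] 0.6996841350875791 0.0
tcp chute [np.float64(123.63284799263482), np.float64(3.5985445215770384), np.float64(228.78159628224054)]
(362, 252, 58, 23) 737.0 ((426.95550537109375, 259.97589111328125), (18.87913703918457, 125.90738677978516), 78.51496124267578)
15 [[370.6, 253.6], [374.5, 242.4], [381.1, 223.6]]
28 [[367.0, 251.0], [370.8, 239.8], [377.2, 221.0]]
45 [[362.4, 247.7], [366.1, 236.5], [372.3, 217.7]]
```

Request:
play_rows([
  [0.25, 0, 0, 0, -0.4],
  [0.25, 0, 0, 0, -0.4],
  [0.25, 0, 0, 0, -0.4],
  [0.25, 0, 0, 0, -0.4],
  [0.2, 0, 0, 0, -0.4],
  [0, 0, 0, 0, -0.4],
  [0, 0, 0, 0, -0.4],
  [0, 0, 0, 0, -0.4],
])

```text
time: 27.0
eef_pos: [548.0, 34.0, 278.7]
tcp_rot: [-3.095, 0.022, 1.418]
ft_force: [-0.6, -0.1, 0.4]
opening: 0.7
grasp_force: 0.0
```

```bash
python3 chk.py; python3 - <<'E'
from h import *
exec(open("chk.py").read().split("for n in")[0])
im=cv2.imread("pics/side_chk.png");df=cv2.absdiff(im,cv2.imread("pics/side0.png")).max(2)
for r in range(200,262,4):
    w=np.where(df[r,340:400]>22)[0]+340;print(r,w.min() if len(w) else None,w.max() if len(w) else None,len(w))
for r in (85,42.5,10):
    print(r,[proj("side",o+X*28+Z*r+k)[0].round(1).tolist() for k in(0*X,22*X,-22*X,22*Y,-22*Y)])
print("disc",proj("side",o+X*28+Z*110)[0],proj("top",o+X*28+Z*110)[0])
a=im[200:250,350:390];b=cv2.cvtColor(a,cv2.COLOR_BGR2GRAY)
for row in b[::3,::2]:print(*row)
E
```

```text
27.0 [548.03931863  33.96742712 278.65822075] [-0.59449822 -0.08261357  0.39904748] 0.699905621067324 0.0
tcp chute [np.float64(123.0338961641114), np.float64(181.49782594635235), np.float64(224.44133470830886)]
top [33, 56, 32, 76, 73, 42, 8, 8, 9, 8, 9, 8, 9, 9, 8, 8, 8, 9, 9, 9, 9, 8, 8, 7]
side [7, 6, 29, 39, 50, 66, 7, 3, 2, 2, 2, 2, 2, 3, 3, 3, 2, 3, 2, 3, 3, 2, 2, 2]
27.1 [548.44236257  33.79493089 279.26559286] [-0.55002159 -0.88394849  0.60619936] 0.6969244892204904 0.0
tcp chute [np.float64(123.59959087001506), np.float64(181.38607158067498), np.float64(224.91901314875807)]
200 None None 0
204 None None 0
208 None None 0
212 None None 0
216 None None 0
220 373 381 9
224 368 379 12
228 368 382 15
232 365 377 9
236 365 381 16
240 374 388 10
244 364 381 13
248 354 376 21
252 363 370 8
256 366 368 3
260 388 399 12
85 [[374.8, 228.1], [368.5, 223.9], [381.2, 232.5], [370.0, 231.2], [379.5, 225.1]]
42.5 [[370.8, 239.8], [364.7, 235.6], [377.0, 244.2], [366.1, 243.0], [375.5, 236.7]]
10 [[367.9, 248.4], [361.9, 244.2], [374.0, 252.8], [363.2, 251.6], [372.5, 245.3]]
disc [377.2434
[... 623 characters left out ...]
48 122 104 106 103
160 195 175 113 94 93 93 95 97 115 130 119 119 146 147 151 156 158 158 127
137 141 158 197 175 110 93 96 94 136 149 140 131 131 131 134 107 99 99 92
119 133 140 141 148 183 183 129 87 77 88 87 119 136 151 152 146 96 90 94
104 107 118 131 140 141 150 176 126 105 90 87 113 146 148 146 137 142 143 140
141 104 102 105 113 129 136 126 128 138 141 128 114 110 109 124 162 168 170 152
188 175 139 111 105 105 113 114 133 147 156 160 157 154 144 159 160 145 99 79
212 193 187 169 151 114 102 121 143 152 155 156 157 147 146 131 97 70 55 61
158 204 195 189 187 165 115 120 143 154 157 155 145 113 86 68 53 48 50 101
137 139 141 158 140 110 123 136 136 135 143 114 75 66 52 52 47 49 66 143
```

The changed pixels follow the axis predicted for x = 28 mm: disc around (377,220), barrel around (371,240), foot around (367,250). The cartridge stands against the stop, so I'm handing in.

```bash
python3 -c "
from station import ctrl
print(ctrl.job_done())"
```

```text
the job is handed in; nothing more can be done
None
```

I pushed the two sound plungers (near and far) fully home in the rack, stopped on the seized middle one at about 10 N, and let that cartridge slide down the lane; the last images show it standing against the stop. I handed the job in at about 27 s, but no verdict came back.

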